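# Pack a pinwheel layer of painted-egg gift boxes and clamp it

## Task

Finish the layer of gift boxes on the small pallet: put the loose red box and the two blue boxes on the empty coloured footprints, each on a footprint of its own colour and lying squarely along it, so that with the red box already there the four make a pinwheel. The boxes hold painted eggs, so keep them upright and set them down rather than dropping them. Then slide the yellow clamp bar fully home towards the boxes, let go, and leave the other things on the bench where they are.

Things in the scene. Friction and masses are not known exactly. Their poses are not given: they have to be found in the camera images.
- pallet: Wooden pallet, fixed; deck 224 (x) x 300 mm (y), its top 30 mm above the bench. Origin: on the bench under the pack's centre; deck spans y -183..117 mm. Painted footprints 120 x 58 mm form a pinwheel 184 mm square with 6 mm gaps: pale blue a and c lie along pallet y, pale red b and d along x. Dark fixed fence at the +y end, 40 mm high, inner face at y = 98. Clamp bar at the -y end.
- place_a (a point): Centre of a pale blue footprint, on the deck surface; at pallet (-63, -32, 30) mm; long side along pallet y.
- place_b (a point): Centre of the pale red footprint beside the fence, at pallet (-32, 63, 30) mm; long side along pallet x. A red box already stands on it.
- place_c (a point): Centre of the other pale blue footprint, at pallet (63, 32, 30) mm; long side along pallet y.
- place_d (a point): Centre of the pale red footprint beside the clamp bar, at pallet (32, -63, 30) mm; long side along pallet x.
- clamp (a joint): Yellow clamp bar, 200 (pallet x) x 30 (y) x 50 mm high, on the deck, sliding along pallet y. Value in m: 0 open, 0.056 fully home (hard stop), growing towards the boxes (+y); it stays where it is left (a few N of friction). Inner face at pallet y = -144 mm + value: home is 4 mm past the footprints, so the bar nudges the boxes up snug; then 186 mm are left for 178 mm of boxes.
- clamp_grip (a point): Middle of the black grip on top of the clamp bar: grip 70 (pallet x) x 16 (pallet y) x 34 mm high; this point is 17 mm above the bar's top and 97 mm above the bench, and 20 mm behind the bar's inner face.
- red_placed: Red gift box, body 120 (its x) x 58 (its y) x 46 mm high, with a light wooden grip bar on top in the middle (64 along x, 18 wide along y, 34 high, so the box is 80 mm high overall), about 0.28 kg. Origin: centre of its underside, z up. It already stands on place b.
- red_box: Red gift box, body 120 (its x) x 58 (its y) x 46 mm high, with a light wooden grip bar on top in the middle (64 along x, 18 wide along y, 34 high, so the box is 80 mm high overall), about 0.28 kg. Origin: centre of its underside, z up. Starts loose on the bench to the robot's right.
- blue_box1: Blue gift box, body 120 (its x) x 58 (its y) x 46 mm high, with a light wooden grip bar on top in the middle (64 along x, 18 wide along y, 34 high, so the box is 80 mm high overall), about 0.28 kg. Origin: centre of its underside, z up. Starts loose on the bench to the robot's right.
- blue_box2: Blue gift box, body 120 (its x) x 58 (its y) x 46 mm high, with a light wooden grip bar on top in the middle (64 along x, 18 wide along y, 34 high, so the box is 80 mm high overall), about 0.28 kg. Origin: centre of its underside, z up. Starts loose on the bench to the robot's right. The two blue boxes are interchangeable.
- paint_jar: Bystander: white paint jar, diameter 72, 75 mm high. Origin: centre of its underside.
- mug: Bystander: blue and white mug, diameter 76, 85 mm high. Origin: centre of its underside.
- egg: Bystander: white painted egg on a dark wooden stand, diameter 64, 94 mm high. Origin: centre of its underside.
- paint_tin: Bystander: flat dark tin of paints, 100 x 70 x 20 mm. Origin: centre of its underside.
There are look-alikes about, which are no part of the job. What is shaped like the blue_box1 but green or turquoise is not meant.

How it is judged:
By the outcome, as a careful person would: the job done as asked, in the order asked, and still so for the second after the job is handed in, with the robot touching nothing.
It also fails if it takes over 72 s, if anything falls off the work surface, if the arm or the gripper's body presses on something with over 40 N, if the wrist force passes 120 N, or if a joint passes its speed limit or range.

## Robot

A 6-joint arm with a two-finger parallel gripper is mounted at the origin on the work surface. World frame = base frame: x ahead of the robot, y to its left, z up, the work surface at z = 0. Lengths are in mm, angles in degrees, forces in N, time in s.
With the tool pointing down it reaches from about 350 to 850 mm from the base axis. Payload 8.1 kg.
Tool frame: the origin (TCP) lies midway between the tips of the shut fingers; the grasp point (between the pads) lies 19 mm behind it (r.pinch_z is the distance from the TCP to the grasp point, in mm); z points along the fingers, y is the line along which they close (so a half turn about z gives the same grasp; the last joint's range is limited). The gripper opens to 85 mm and grips with 20 to 120 N. Pads are 22 mm wide; open, the fingers measure 114 mm over their backs; the gripper's body (76 mm by 85 mm) begins 54 mm behind the grasp point. The pads swing forward as they close: fully open they stand 13 mm farther back than shut.
Start: joints at [-77.258, 7.471, 85.268, -0, 87.261, -4.893], TCP at [181.798, -571.8, 231.292] pointing down, gripper open.
Joint ranges: [-169.43, 169.43], [-51.17, 129.36], [1.28, 143.12], [-76.62, 256.62], [0, 156.53], [-152.29, 152.29]. Speed limits (degrees/s): [136.94, 136.94, 159.86, 180, 180, 180].

## Interface

Orientations are given as [roll, pitch, yaw] about the fixed x, y, z axes, in that order (R = Rz(yaw) Ry(pitch) Rx(roll)).
In Python, from bench import r gives the robot as it stands.
- The arm moves only by the shell command python3 -m jog 'ROWS' [OPENING] [FORCE]. ROWS is JSON, one flat list of numbers, 6 for each row, row after row: the shift along the tool's x, y, z in m, then the turn, a rotation vector about the tool's x, y, z in rad. A call has 1 to 8 rows; each row is the pose to reach, as a shift and turn from the pose commanded when the call began, along the tool's axes at that moment; what a row does not reach only later rows make up. A row lasts 1/8 s, in which the tool goes at most 62.5 mm and 10.7 degrees, less where a joint would pass 70% of its speed; a pose out of reach is approached as far as the arm can. A call with a gripper value outside its range is refused whole. OPENING is the opening, from -1 (shut) to 1 (fully open), set as the call begins (- or left out, the last holds). The fingers move at their own pace and stop on an object; FORCE is the grip in N (left out, the last holds). Time passes only in rows, so rows that repeat a pose let the fingers close. It gives the time, the measured TCP pose, the force, the opening and the grip force at its end, in the units of the state.
- r.sense(): the state, without advancing time (a new reading comes with each control period).
- r.snapshot(name): name is "side" or "top"; returns a dict with "pixels" (400x640x3 uint8, red, green, blue), "range_z" (400x640 float32, mm along the optical axis (not along the pixel's ray), 0 where there is no reading), "K" (3x3 intrinsics, pixels), "rvec" (rotation vector, rad) and "tvec" (3), from world to camera coordinates, as OpenCV has them. Camera axes: x right, y down, z forward; pixel columns grow to the right and rows downward; lengths in mm; the calibration is good to about 2 mm. A picture is of the moment at which its call begins.
- r.hand_in(): hands the job in; it is judged then, once.
Trained networks look in a picture, given as the dict that the camera call returned (one of the last four; its "shot" number tells which), for a name from the list of things; names that differ only in an ending like _2 or _b are one class to them, and where a whole thing is asked for, a point or a joint stands for the part that bears it (a point fixed in the world has none). Each returns a list of dicts, best first, with "score" (0 to 1); they miss things now and then, are a little off and sometimes report something else, mostly with a low value. They report only what shows in the picture. A call takes as long as a camera call. They do not tell look-alikes from the thing itself.
- r.look_for(picture, target): "bbox" ([left, top, right, bottom] in pixels, round what is visible of it).
- r.outline_of(picture, target): "region" (400x640 bool, what is visible of it) and "bbox" ([left, top, right, bottom] in pixels, round what is visible of it).
The state is a dict: "time": time; "joint_pos": joint angles; "qd": joint speeds; "joint_efforts": joint torques, N m; "tool_pos": TCP position; "tcp_rot": TCP orientation; "ft_force": force on the tool from outside, world axes, zero at the start; "wrist_torque": the same for the moment, N m; "finger_gap": finger opening in mm; "grip_force": force on a finger pad.
Only numpy, scipy, OpenCV 4.12 (cv2) and the standard library are available. Lean on these libraries where they do the work, as an engineer would, in place of code of your own. Each camera call takes 0.05 s, during which the arm holds its last target. There are 200 camera calls.

## Working session

There is one attempt and no reset: what is moved stays moved. The work goes in short steps, Python scripts to look and compute and a shell command to move; the robot and the scene stay as the last step left them, time stands still between calls to the robot, and variables do not carry over. Pictures are saved under pics/ and viewed, at most 10 in all, crops included, and the job is handed in when it is done.

```bash
ls; mkdir -p pics; python3 - <<'E'
from bench import r
import cv2,numpy as np
for n in("top","side"):
    p=r.snapshot(n); cv2.imwrite(f"pics/{n}0.png",p["pixels"][:,:,::-1]); np.savez(f"{n}0.npz",**{k:np.array(v) for k,v in p.items()})
    print(n,p["K"],p["rvec"],p["tvec"])
s=r.sense();print(s["time"],s["tool_pos"],s["tcp_rot"],s["finger_gap"])
E
```

```text
pics
top [[403.45471163   0.         314.12868828]
 [  0.         403.45471163 204.95997532]
 [  0.           0.           1.        ]] [ 2.17007824 -2.20961661  0.08521131] [-154.26029295  564.8683039  1095.95633459]
side [[407.34782877   0.         314.39870766]
 [  0.         407.34782877 198.09875469]
 [  0.           0.           1.        ]] [ 0.08358748 -2.93528587  1.03254292] [ 514.48891365  193.29918336 1093.07197537]
0.1 [ 181.69017795 -571.29269301  230.32757454] [-1.79901339e+02 -1.03640804e-02  1.76379126e+01] 85.30231981837919
```

View pics/top0.png

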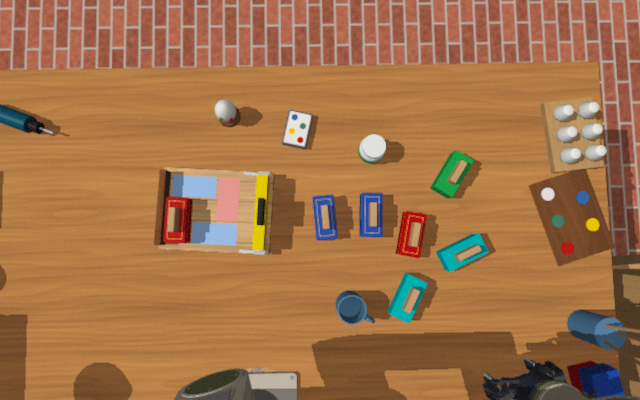

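View pics/side0.png

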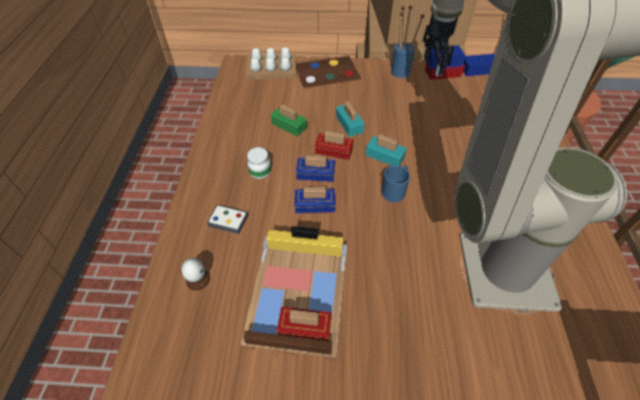

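The top view shows the pallet near (215,210), with red_placed at (177,220) and the clamp grip at (261,212). The loose blue boxes are at (325,217) and (371,214), and the red box is at (411,234). The green and turquoise boxes are look-alikes.

```bash
cat > v.py <<'E'
import numpy as np,cv2
def load(n): return dict(np.load(n))
def cam(p):
    R=cv2.Rodrigues(p["rvec"])[0]; return R,np.array(p["tvec"]).ravel(),p["K"]
def world(p):
    R,t,K=cam(p); v,u=np.mgrid[0:400,0:640]; z=p["range_z"]
    P=np.stack([(u-K[0,2])/K[0,0]*z,(v-K[1,2])/K[1,1]*z,z],-1)
    W=(P-t)@R; W[z==0]=np.nan; return W
def onplane(p,uv,h):
    R,t,K=cam(p); uv=np.atleast_2d(uv).astype(float)
    d=np.c_[(uv[:,0]-K[0,2])/K[0,0],(uv[:,1]-K[1,2])/K[1,1],np.ones(len(uv))]@R
    c=-R.T@t; return c+d*((h-c[2])/d[:,2])[:,None]
def hsv(p): return cv2.cvtColor(p["pixels"],cv2.COLOR_RGB2HSV)
def mask(p,c):
    h=hsv(p).astype(int); H,S,V=h[...,0],h[...,1],h[...,2]
    return {"blue":(H>105)&(H<130)&(S>150),"red":((H<6)|(H>172))&(S>150)&(V>80),"yellow":(H>22)&(H<34)&(S>170),
     "pblue":(H>100)&(H<125)&(S>60)&(S<150)&(V>120),"pred":((H<8)|(H>172))&(S>60)&(S<150)&(V>150),"wood":(H>8)&(H<22)&(S>40)&(S<170),"black":V<45}[c]
def rect(xy):
    (cx,cy),(w,h),a=cv2.minAreaRect(xy.astype(np.float32))
    if w<h: w,h,a=h,w,a+90
    return np.round([cx,cy,w,h,(a+90)%180-90],1)
E
python3 - <<'E'
from v import *
for n in("top","side"):
    p=load(n+"0.npz"); W=world(p)
    sel=(W[...,0]>250)&(W[...,0]<750)&(W[...,1]>-480)&(W[...,1]<330)
    for c in("blue","red","yellow","pblue","pred","black"):
        m=(mask(p,c)&sel).astype(np.uint8)
        k,l,st,_=cv2.connectedComponentsWithStats(m)
        for i in range(1,k):
            if st[i,4]<60: continue
            q=W[l==i]; z=q[:,2]; 
            zt=np.percentile(z,85); top=q[abs(z-zt)<5]
            v,u=np.nonzero(l==i)
            print(n,c,st[i],"z",np.round(np.percentile(z,[5,50,85,98]),1),"rect",rect(top[:,:2]),"med",np.round(np.median(q,0),1))
E
```

```text
top blue [360 193  22  44 284] z [21.1 44.8 47.2 49.2] rect [ 532.  -318.   116.3   54.4   -2.1] med [ 523.6 -308.2   44.8]
top blue [313 196  24  44 227] z [41.4 45.3 47.7 50.1] rect [ 526.8 -191.7  115.8   54.5    4.6] med [ 524.2 -191.3   45.3]
top blue [366 198  12  34 162] z [43.  46.2 48.4 50.1] rect [ 531.8 -318.4   89.4   30.4   -1.3] med [ 525.1 -310.9   46.2]
top blue [317 200  16  35 204] z [43.4 46.6 48.5 50.2] rect [ 527.2 -191.4   92.4   32.5    4.6] med [ 524.5 -189.4   46.6]
top red [163 196  27  47 631] z [55.4 75.9 78.3 80.9] rect [527.6 198.9 119.1  58.6  -3.4] med [523.  192.8  75.9]
top red [396 212  31  46 394] z [10.7 43.9 46.5 49.1] rect [ 477.4 -428.   117.7   57.7  -11.6] med [ 479.3 -411.1   43.9]
top red [404 217  18  36 199] z [42.5 46.1 48.3 50.4] rect [ 476.8 -427.8   93.1   34.2  -11.9] med [ 474.6 -420.6   46.1]
top yellow [252 175  18  75 787] z [ 57.4  79.4  82.  104. ] rect [542.7 -22.1 195.2  30.1  -3.9] med [539.5 -22.8  79.4]
top pblue [172 175  44  23 848] z [27.4 30.6 32.8 34.9] rect [619.2 164.8 117.2  55.1  85.9] med [619.3 165.   30.6]
top 
[... 981 characters left out ...]
134  38  25 574] z [ 8.6 42.  46.3 48.3] rect [ 476.1 -425.2  118.4   60.7  -11.3] med [ 477.7 -405.9   42. ]
side red [277 307  54  33 811] z [59.4 75.3 77.2 79.1] rect [525.8 202.4 118.7  58.2  -4.3] med [523.6 215.8  75.3]
side pblue [311 272  25  38 668] z [27.5 30.2 31.8 33.5] rect [488.   99.1  99.7  55.3  85.9] med [486.   94.5  30.2]
side pblue [254 289  30  38 823] z [27.5 30.3 32.1 34.2] rect [618.5 152.4  96.2  56.5  85.6] med [618.1 154.1  30.3]
side pred [263 266  49  25 940] z [27.5 30.2 31.9 33.7] rect [581.4  71.2 120.   61.   -4.4] med [581.6  71.9  30.2]
side black [292 227  26  11 220] z [ 93.6 111.3 114.4 116.1] rect [541.  -24.2  65.6  15.9  -5.6] med [540.3 -19.5 111.3]
```

```bash
cat > plan.py <<'E'
# python3 plan.py x y z yaw [x y z yaw ...] : shifts/turns (m, rad, tool axes) from the present pose
import sys,numpy as np
from scipy.spatial.transform import Rotation as Ro
from bench import r
s=r.sense(); R0=Ro.from_euler("xyz",s["tcp_rot"],degrees=True)
print("now",np.round(s["tool_pos"],1),np.round(s["tcp_rot"],2),"j",np.round(s["joint_pos"],0),"t",round(s["time"],2),"gap",round(s["finger_gap"],1))
for x,y,z,w in np.array(sys.argv[1:],float).reshape(-1,4):
    R1=Ro.from_euler("xyz",[180,0,w],degrees=True)
    print(np.round(R0.inv().apply(np.array([x,y,z])-s["tool_pos"])/1000,4).tolist(),np.round((R0.inv()*R1).as_rotvec(),4).tolist())
E
python3 plan.py 527 -191.5 200 4.6
python3 - <<'E'
from v import *
for n in("top","side"):
    p=load(n+"0.npz"); W=world(p); z=W[...,2]
    for nm,x,y,a,b in(("b1",527,-191,68,90),("b2",532,-318,68,90),("red",477,-428,68,90),("placed",527,201,98,120),("clampgrip",542,-26,98,120)):
        q=W[(np.hypot(W[...,0]-x,W[...,1]-y)<60)&(z>a)&(z<b)]
        print(n,nm,len(q),rect(q[:,:2]),np.round(np.median(q,0),1))
E
```

```text
now [ 181.7 -571.3  230.3] [-1.799e+02 -1.000e-02  1.764e+01] j [-77.   8.  85.   0.  87.  -5.] t 0.1 gap 85.3
[0.4441, -0.2573, 0.0309] [-0.0017, 0.0, 0.2276]
top b1 170 [ 528.4 -192.7   63.5   17.9    4.6] [ 528.3 -192.2   78.9]
top b2 187 [ 532.9 -319.5   60.7   19.1   -2.1] [ 531.6 -319.2   78.7]
top red 184 [ 477.8 -429.    63.7   18.6  -11.5] [ 477.2 -427.7   78.6]
top placed 208 [527.9 199.   63.8  19.2  -3. ] [526.7 196.8 109.1]
top clampgrip 192 [544.1 -27.1  69.3  16.2  -3.6] [543.  -28.7 113.2]
side b1 153 [ 526.  -190.5   61.2   22.2    6.5] [ 524.8 -186.4   78.1]
side b2 133 [ 531.6 -317.2   62.9   20.7   -3.6] [ 531.6 -312.    78. ]
side red 117 [ 475.9 -425.7   63.8   20.6  -10.3] [ 473.7 -423.3   77.5]
side placed 264 [526.2 201.6  64.2  18.3  -3.2] [525.7 202.8 108.9]
side clampgrip 217 [542.1 -24.2  70.3  19.2  -3. ] [542.1 -20.5 112. ]
```

```bash
python3 -m jog '[0.05,-0.03,0.01,0,0,0.03, 0.1,-0.058,0.02,0,0,0.06, 0.15,-0.087,0.03,0,0,0.09, 0.2,-0.116,0.031,0,0,0.12, 0.25,-0.145,0.031,0,0,0.15, 0.3,-0.174,0.031,0,0,0.18, 0.35,-0.203,0.031,0,0,0.21, 0.4,-0.232,0.031,-0.0017,0,0.2276]' 1 40; python3 plan.py 527.5 -191.5 200 4.6 527.5 -191.5 51 4.6
```

```text
time: 1.1
tool_pos: [493.5, -227.8, 200.0]
tcp_rot: [179.9, 0.0, 4.5]
ft_force: [-0.4, -0.5, 0.5]
finger_gap: 85.3
grip_force: 0.0
now [ 493.5 -227.8  200. ] [1.7991e+02 1.0000e-02 4.5500e+00] j [-30.  -0.  97.  -0.  84.  55.] t 1.1 gap 85.3
[0.0367, -0.0335, -0.0001] [0.0016, 0.0002, -0.0009]
[0.0368, -0.0338, 0.1489] [0.0016, 0.0002, -0.0009]
```

```bash
python3 -m jog '[0.02,-0.018,0.02,0,0,0, 0.0367,-0.0335,0.04,0,0,0, 0.0367,-0.0335,0.08,0,0,0, 0.0367,-0.0335,0.115,0,0,0, 0.0367,-0.0335,0.14,0,0,0, 0.0367,-0.0335,0.149,0,0,0, 0.0367,-0.0335,0.149,0,0,0]' 1; python3 plan.py 527.5 -191.5 51 4.6
```

```text
time: 1.98
tool_pos: [526.3, -193.3, 50.9]
tcp_rot: [179.9, 0.0, 4.6]
ft_force: [-0.4, 0.9, 0.0]
finger_gap: 85.6
grip_force: 0.0
now [ 526.3 -193.3   50.9] [1.7994e+02 5.0000e-02 4.5900e+00] j [-25.  11. 101.  -0.  68.  60.] t 1.98 gap 85.6
[0.0014, -0.0017, -0.0001] [0.0011, 0.0008, -0.0001]
```

```bash
python3 -m jog '[0.001,-0.001,0,0,0,0, 0.001,-0.001,0,0,0,0, 0.001,-0.001,0,0,0,0, 0.001,-0.001,0,0,0,0]' -1 40; python3 -m jog '[0,0,-0.01,0,0,0, 0,0,-0.04,0,0,0, 0,0,-0.08,0,0,0, 0,0,-0.11,0,0,0, 0,0,-0.13,0,0,0, 0,0,-0.13,0,0,0]'; python3 plan.py 618.7 165 181 85.9 488.5 109.5 181 85.9 581.6 71.7 181 -4.1
```

```text
time: 2.48
tool_pos: [527.9, -192.6, 51.8]
tcp_rot: [179.9, -0.1, 4.6]
ft_force: [1.7, -0.9, 0.1]
finger_gap: 17.5
grip_force: 39.6
time: 3.22
tool_pos: [528.4, -192.5, 183.0]
tcp_rot: [179.8, -0.2, 4.6]
ft_force: [-0.2, -0.4, -2.7]
finger_gap: 17.1
grip_force: 39.5
now [ 528.4 -192.5  183. ] [ 1.7982e+02 -1.6000e-01  4.6000e+00] j [-25.   3.  95.  -0.  82.  60.] t 3.23 gap 17.1
[0.1186, -0.3492, 0.0012] [0.0046, -0.0001, -1.419]
[-0.0156, -0.3043, 0.001] [0.0046, -0.0001, -1.419]
[0.0742, -0.2591, 0.0013] [0.0029, -0.0031, 0.1518]
```

```bash
python3 -m jog '[0.01,-0.03,-0.01,0,0,-0.17, 0.025,-0.075,-0.02,0,0,-0.35, 0.042,-0.125,-0.02,0,0,-0.53, 0.06,-0.175,-0.02,0,0,-0.71, 0.076,-0.225,-0.02,0,0,-0.89, 0.093,-0.275,-0.015,0,0,-1.07, 0.108,-0.32,-0.005,0,0,-1.25, 0.118,-0.347,0,0,0,-1.4]'; python3 -m jog '[0,0,0,0,0,-0.01, 0,0,0,0,0,-0.019, 0,0,0,0,0,-0.019]';  python3 plan.py 619 165 140 85.9 619 165 81 85.9; python3 - <<'E'
from bench import r
from v import *
for n in("top","side"):
    p=r.snapshot(n); W=world(p); z=W[...,2]
    cv2.imwrite(f"pics/{n}1.png",p["pixels"][:,:,::-1])
    m=mask(p,"blue")&(z>130)&(z<190)&(abs(W[...,0]-619)<100)&(abs(W[...,1]-165)<100)
    q=W[m]; print(n,len(q),rect(q[:,:2]),np.round(np.percentile(q[:,2],[5,50,95]),1))
E
```

```text
time: 4.22
tool_pos: [616.0, 165.5, 177.3]
tcp_rot: [-179.8, 0.1, 85.2]
ft_force: [0.8, -1.2, -2.9]
finger_gap: 17.6
grip_force: 39.8
time: 4.6
tool_pos: [617.2, 162.0, 180.3]
tcp_rot: [-180.0, 0.1, 85.8]
ft_force: [-0.0, -0.2, -2.6]
finger_gap: 17.5
grip_force: 39.9
now [617.2 162.  180.3] [-1.7999e+02  1.2000e-01  8.5770e+01] j [10. 15. 82. -0. 83. 14.] t 4.6 gap 17.5
[0.0032, 0.0016, 0.0403] [-0.0001, 0.0021, -0.0023]
[0.0033, 0.0016, 0.0993] [-0.0001, 0.0021, -0.0023]
top 368 [614.6 136.3  71.5  54.7  85.6] [149.4 174.1 177.4]
side 441 [615.8 171.  105.9  56.   84.4] [145.2 173.9 177.2]
```

```bash
python3 -m jog '[0.003,0.0016,0.02,0,0,0, 0.003,0.0016,0.05,0,0,0, 0.003,0.0016,0.075,0,0,0, 0.003,0.0016,0.088,0,0,0, 0.003,0.0016,0.094,0,0,0, 0.003,0.0016,0.094,0,0,0, 0.003,0.0016,0.094,0,0,0]'; python3 plan.py 619 165 82 85.9; python3 - <<'E'
from bench import r
from v import *
for n in("top","side"):
    p=r.snapshot(n); W=world(p); z=W[...,2]
    cv2.imwrite(f"pics/{n}2.png",p["pixels"][:,:,::-1])
    m=mask(p,"blue")&(z>65)&(z<190)&(abs(W[...,0]-619)<100)&(abs(W[...,1]-165)<100)
    q=W[m]; print(n,len(q),rect(q[:,:2]),np.round(np.percentile(q[:,2],[5,50,95]),1))
E
```

```text
time: 5.58
tool_pos: [620.1, 166.1, 88.0]
tcp_rot: [179.9, 0.1, 85.9]
ft_force: [-0.1, -0.3, -3.2]
finger_gap: 17.5
grip_force: 39.9
now [620.1 166.1  88. ] [1.7986e+02 6.0000e-02 8.5890e+01] j [10. 20. 86. -0. 74. 15.] t 5.58 gap 17.5
[-0.0012, -0.001, 0.006] [0.0025, 0.0011, -0.0001]
top 281 [614.8 138.9  67.3  59.6  84. ] [78.5 82.2 86.3]
side 312 [617.1 192.2  69.6  61.3  86.2] [77.1 81.7 84.4]
```

View pics/side2.png

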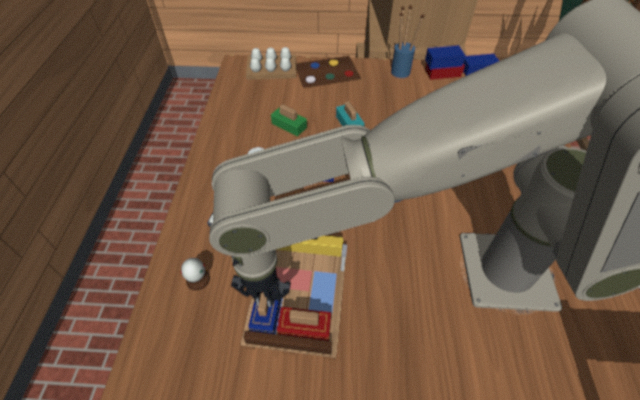

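The side view shows the blue box held squarely above footprint c at (264,312), beside the placed red box. Next I lower it to touch.

```bash
python3 -m jog '[-0.001,0,0.002,0,0,0, -0.001,0,0.004,0,0,0, -0.001,0,0.005,0,0,0, -0.001,0,0.005,0,0,0]'; python3 plan.py 619 165 82 85.9
```

```text
time: 6.18
tool_pos: [619.2, 164.9, 81.9]
tcp_rot: [180.0, 0.1, 85.9]
ft_force: [-1.2, -0.3, -0.5]
finger_gap: 17.0
grip_force: 40.3
now [619.2 164.9  81.9] [1.7997e+02 9.0000e-02 8.5900e+01] j [10. 20. 87. -0. 73. 15.] t 6.17 gap 17.0
[0.0001, -0.0002, -0.0001] [0.0006, 0.0016, -0.0]
```

```bash
python3 -m jog '[0,0,0.0005,0,0,0, 0,0,0.0005,0,0,0]'; python3 -m jog '[0,0,0,0,0,0, 0,0,0,0,0,0, 0,0,0,0,0,0, 0,0,-0.02,0,0,0, 0,0,-0.06,0,0,0, 0,0,-0.1,0,0,0, 0,0,-0.12,0,0,0, 0,0,-0.12,0,0,0]' 1; python3 plan.py 532 -318.2 200 -2
```

```text
time: 6.42
tool_pos: [619.3, 164.9, 81.8]
tcp_rot: [179.9, 0.1, 85.9]
ft_force: [-4.0, -1.4, 5.2]
finger_gap: 17.5
grip_force: 41.0
time: 7.42
tool_pos: [620.4, 165.4, 203.8]
tcp_rot: [179.7, 0.0, 85.9]
ft_force: [-0.3, -0.7, -0.5]
finger_gap: 85.5
grip_force: 0.0
now [620.4 165.4 203.8] [1.7973e+02 3.0000e-02 8.5900e+01] j [10. 14. 80. -0. 85. 15.] t 7.42 gap 85.5
[-0.4887, -0.0536, 0.0038] [0.0041, -0.0032, 1.5341]
```

Next is blue box 2, with a check of box c as the arm leaves.

```bash
python3 -m jog '[-0.06,-0.007,0,0,0,0.18, -0.12,-0.013,0,0,0,0.36, -0.18,-0.02,0,0,0,0.54, -0.24,-0.026,0,0,0,0.72, -0.3,-0.033,0,0,0,0.9, -0.36,-0.04,0,0,0,1.08, -0.42,-0.047,0,0,0,1.26, -0.475,-0.0525,0,0,0,1.44]'; python3 -m jog '[-0.003,0.013,0,0,0,0.09, -0.003,0.013,0,0,0,0.094]'; python3 plan.py 532 -318.2 51.5 -2;  python3 - <<'E'
from bench import r
from v import *
for n in("top","side"):
    p=r.snapshot(n); W=world(p); z=W[...,2]
    cv2.imwrite(f"pics/{n}3.png",p["pixels"][:,:,::-1])
    m=mask(p,"blue")&(z>70)&(z<83)&(abs(W[...,0]-619)<70)&(abs(W[...,1]-165)<100)
    q=W[m]; print(n,len(q),rect(q[:,:2]),np.round(np.percentile(q[:,2],[5,50,95]),1))
    m=(z>98)&(z<120)&(abs(W[...,0]-619)<40)&(abs(W[...,1]-165)<60)
    q=W[m]; print(n,len(q),rect(q[:,:2]))
E
```

```text
time: 8.43
tool_pos: [531.0, -306.3, 199.4]
tcp_rot: [-180.0, 0.1, 3.0]
ft_force: [0.6, 0.6, 0.1]
finger_gap: 85.1
grip_force: 0.0
time: 8.68
tool_pos: [529.1, -318.6, 199.4]
tcp_rot: [-180.0, 0.2, -2.1]
ft_force: [0.1, -0.6, -0.2]
finger_gap: 85.0
grip_force: 0.0
now [ 529.1 -318.6  199.4] [-1.7998e+02  1.6000e-01 -2.1000e+00] j [-36.  11.  84.  -0.  84.  56.] t 8.68 gap 85.0
[0.0033, -0.0005, 0.1479] [-0.0004, 0.0027, -0.0017]
top 442 [619.1 163.8 118.5  56.   84.7] [72.4 75.9 79.5]
top 190 [620.5 163.7  64.3  18.5  85.4]
side 398 [617.4 167.3 118.6  54.9  85.9] [72.1 75.9 78.3]
side 229 [618.7 165.7  64.1  18.5  86.1]
```

```bash
python3 -m jog '[0.003,0,0.03,0,0,0, 0.003,0,0.07,0,0,0, 0.003,0,0.11,0,0,0, 0.003,0,0.138,0,0,0, 0.003,0,0.148,0,0,0, 0.003,0,0.148,0,0,0]'; python3 -m jog '[0,0,0,0,0,0, 0,0,0,0,0,0, 0,0,0,0,0,0, 0,0,0,0,0,0]' -1 40; python3 -m jog '[0,0,-0.01,0,0,0, 0,0,-0.04,0,0,0, 0,0,-0.08,0,0,0, 0,0,-0.12,0,0,0, 0,0,-0.14,0,0,0, 0,0,-0.14,0,0,0]'; python3 plan.py 489 109.8 190 85.9
```

```text
time: 9.52
tool_pos: [533.6, -317.4, 53.7]
tcp_rot: [179.9, 0.0, -1.9]
ft_force: [0.2, -0.9, -0.1]
finger_gap: 85.5
grip_force: 0.0
time: 10.02
tool_pos: [533.8, -318.8, 54.4]
tcp_rot: [179.9, -0.1, -2.0]
ft_force: [0.2, -1.1, 1.2]
finger_gap: 17.3
grip_force: 46.0
time: 10.78
tool_pos: [534.3, -318.7, 195.6]
tcp_rot: [179.8, -0.2, -2.0]
ft_force: [0.0, 0.5, -4.4]
finger_gap: 17.4
grip_force: 45.4
now [ 534.3 -318.7  195.6] [ 1.7981e+02 -1.7000e-01 -1.9900e+00] j [-35.  12.  84.  -0.  84.  57.] t 10.78 gap 17.4
[-0.0602, -0.4267, 0.004] [0.0049, 0.0002, -1.534]
```

```bash
python3 -m jog '[-0.007,-0.045,0,0,0,-0.17, -0.014,-0.1,0,0,0,-0.35, -0.021,-0.155,0,0,0,-0.53, -0.03,-0.21,0,0,0,-0.71, -0.038,-0.265,0,0,0,-0.89, -0.046,-0.32,0,0,0,-1.07, -0.053,-0.375,0,0,0,-1.25, -0.058,-0.41,0,0,0,-1.42]'; python3 -m jog '[0.01,0.004,0.01,0,0,-0.06, 0.015,0.004,0.03,0,0,-0.114, 0.015,0.004,0.06,0,0,-0.114, 0.015,0.004,0.08,0,0,-0.114, 0.015,0.004,0.085,0,0,-0.114, 0.015,0.004,0.085,0,0,-0.114]';  python3 plan.py 489 111 84.5 85.9; python3 - <<'E'
from bench import r
from v import *
for n in("top","side"):
    p=r.snapshot(n); W=world(p); z=W[...,2]
    cv2.imwrite(f"pics/{n}4.png",p["pixels"][:,:,::-1])
    m=mask(p,"blue")&(z>72)&(z<190)&(abs(W[...,0]-489)<70)&(abs(W[...,1]-110)<100)
    q=W[m]; print(n,len(q),rect(q[:,:2]),np.round(np.percentile(q[:,2],[5,50,95]),1))
E
```

```text
time: 11.78
tool_pos: [487.8, 95.8, 190.6]
tcp_rot: [-179.8, 0.1, 79.8]
ft_force: [1.1, -0.2, -3.7]
finger_gap: 17.2
grip_force: 45.3
time: 12.52
tool_pos: [495.7, 107.3, 107.2]
tcp_rot: [-179.9, 0.1, 85.9]
ft_force: [0.2, 0.2, -2.8]
finger_gap: 17.0
grip_force: 45.1
now [495.7 107.3 107.2] [-1.799e+02  1.200e-01  8.589e+01] j [  6.  -1. 108.  -0.  74.  11.] t 12.53 gap 17.0
[0.0033, -0.0069, 0.0227] [-0.0017, 0.0021, -0.0002]
top 291 [493.4  78.3  67.2  54.2  85.4] [ 94.2  98.8 102.5]
side 311 [497.6 128.6  78.5  53.9  85.6] [ 76.2  99.2 102.6]
```

View pics/side4.png

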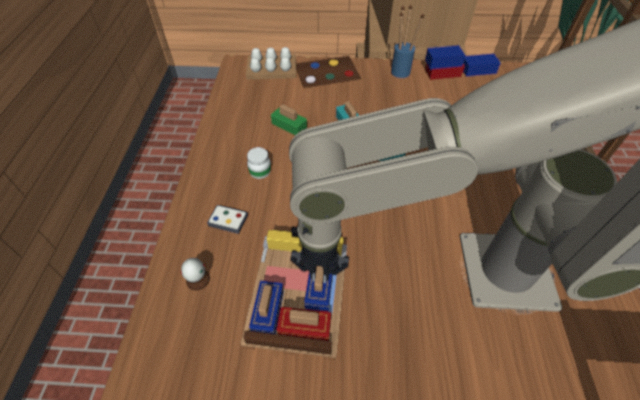

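The box is above footprint a at (320,290) and needs about 7 mm in -x. I correct that and lower it.

```bash
python3 -m jog '[0.0032,-0.0068,0.004,0,0,0, 0.0032,-0.0068,0.012,0,0,0, 0.0032,-0.0068,0.018,0,0,0, 0.0032,-0.0068,0.018,0,0,0, 0.0032,-0.0068,0.018,0,0,0]';  python3 plan.py 489 111 84.3 85.9
```

```text
time: 13.25
tool_pos: [490.1, 111.1, 90.2]
tcp_rot: [180.0, 0.1, 85.9]
ft_force: [-0.3, 0.2, -3.0]
finger_gap: 17.1
grip_force: 45.2
now [490.1 111.1  90.2] [1.7998e+02 1.0000e-01 8.5900e+01] j [  7.  -1. 109.  -0.  72.  11.] t 13.25 gap 17.1
[-0.0001, -0.0011, 0.0059] [0.0004, 0.0017, -0.0001]
```

```bash
python3 -m jog '[0,-0.001,0.002,0,0,0, 0,-0.001,0.004,0,0,0, 0,-0.001,0.005,0,0,0, 0,-0.001,0.005,0,0,0]';  python3 plan.py 489 111 84.3 85.9
```

```text
time: 13.75
tool_pos: [488.9, 111.1, 85.1]
tcp_rot: [180.0, 0.1, 85.9]
ft_force: [-0.0, 0.2, -3.7]
finger_gap: 17.1
grip_force: 45.2
now [488.9 111.1  85.1] [1.7999e+02 1.0000e-01 8.5900e+01] j [  7.  -1. 110.  -0.  71.  11.] t 13.75 gap 17.1
[-0.0001, 0.0001, 0.0008] [0.0002, 0.0017, -0.0]
```

```bash
python3 -m jog '[0,0,0.001,0,0,0, 0,0,0.0015,0,0,0, 0,0,0.0015,0,0,0]';  python3 plan.py 489 111 83 85.9
```

```text
time: 14.12
tool_pos: [489.4, 111.1, 84.3]
tcp_rot: [179.9, 0.1, 85.9]
ft_force: [-1.9, -1.5, 4.6]
finger_gap: 16.8
grip_force: 46.1
now [489.4 111.1  84.3] [1.7993e+02 9.0000e-02 8.5890e+01] j [  7.  -1. 110.  -0.  71.  11.] t 14.12 gap 16.8
[-0.0001, -0.0004, 0.0013] [0.0012, 0.0016, -0.0001]
```

Touched down, so I release, rise and head for the red box.

```bash
python3 -m jog '[0,0,0,0,0,0, 0,0,0,0,0,0, 0,0,0,0,0,0, 0,0,-0.02,0,0,0, 0,0,-0.06,0,0,0, 0,0,-0.1,0,0,0, 0,0,-0.12,0,0,0, 0,0,-0.12,0,0,0]' 1; python3 plan.py 477 -427.5 200 -11.7
```

```text
time: 15.12
tool_pos: [490.3, 111.5, 205.7]
tcp_rot: [179.7, 0.0, 85.9]
ft_force: [0.3, -0.0, 0.0]
finger_gap: 85.4
grip_force: 0.0
now [490.3 111.5 205.7] [1.7974e+02 5.0000e-02 8.5900e+01] j [  7.  -7. 103.  -0.  84.  11.] t 15.12 gap 85.4
[-0.5386, 0.0253, 0.0063] [0.004, -0.0032, 1.7034]
```

```bash
python3 -m jog '[-0.06,0.003,0,0,0,0.18, -0.12,0.006,0,0,0,0.36, -0.18,0.009,0,0,0,0.54, -0.24,0.012,0,0,0,0.72, -0.3,0.014,0,0,0,0.9, -0.36,0.017,0,0,0,1.08, -0.42,0.02,0,0,0,1.26, -0.48,0.022,0.003,0,0,1.44]'; python3 plan.py 477 -427.5 200 -11.7;  python3 - <<'E'
from bench import r
from v import *
for n in("top","side"):
    p=r.snapshot(n); W=world(p); z=W[...,2]
    cv2.imwrite(f"pics/{n}5.png",p["pixels"][:,:,::-1])
    for x,y in((619,165),(489,110)):
        m=mask(p,"blue")&(z>70)&(z<83)&(abs(W[...,0]-x)<60)&(abs(W[...,1]-y)<100)
        q=W[m]; print(n,len(q),rect(q[:,:2]),np.round(np.percentile(q[:,2],[5,50,95]),1))
        m=(z>98)&(z<120)&(abs(W[...,0]-x)<30)&(abs(W[...,1]-y)<60)
        q=W[m]; print(n,len(q),rect(q[:,:2]))
    q=W[mask(p,"pred")&(z>25)&(z<36)]; print(n,"d",rect(q[:,:2]),np.round(np.median(q,0),1))
E
```

```text
time: 16.12
tool_pos: [475.8, -370.6, 199.6]
tcp_rot: [180.0, 0.0, 3.0]
ft_force: [0.4, 0.2, 0.7]
finger_gap: 85.3
grip_force: 0.0
now [ 475.8 -370.6  199.6] [1.7998e+02 5.0000e-02 3.0500e+00] j [-43.   9.  87.  -0.  84.  44.] t 16.12 gap 85.3
[-0.0018, 0.0569, -0.0003] [0.0004, 0.0008, 0.2574]
top 443 [618.8 163.8 120.3  55.8  84.4] [72.7 76.1 79.5]
top 188 [620.4 164.   64.9  18.4  86.1]
top 472 [489.5 108.4 119.3  54.9  85. ] [73.1 76.2 79.4]
top 182 [490.8 108.2  62.8  17.8  89. ]
top d [547.5  80.5 195.5  71.4 -13. ] [581.6  71.4  30.7]
side 395 [617.8 167.9 117.3  55.   86.1] [72.5 75.7 78.5]
side 228 [619.2 165.7  64.8  18.6  86.2]
side 316 [489.8 111.5 118.2  53.1  85.8] [72.8 75.8 78.5]
side 199 [489.2 111.8  63.4  17.8  85.9]
side d [588.  120.4 165.5 123.4  81.9] [565.5  64.8  30.3]
```

Boxes c and a are both on target. Next, the red box.

```bash
python3 -m jog '[0,0.03,0,0,0,0.13, -0.001,0.0569,0.02,0,0,0.2574, -0.001,0.0569,0.05,0,0,0.2574, -0.001,0.0569,0.08,0,0,0.2574, -0.001,0.0569,0.1,0,0,0.2574, -0.001,0.0569,0.11,0,0,0.2574, -0.001,0.0569,0.11,0,0,0.2574]'; python3 plan.py 477 -427.3 52 -11.6
```

```text
time: 17.1
tool_pos: [478.8, -425.6, 91.0]
tcp_rot: [180.0, 0.0, -11.3]
ft_force: [-0.3, -0.6, 0.5]
finger_gap: 85.7
grip_force: 0.0
now [ 478.8 -425.6   91. ] [ 1.7995e+02  2.0000e-02 -1.1330e+01] j [-46.  19.  86.  -0.  74.  55.] t 17.1 gap 85.7
[-0.0014, 0.002, 0.039] [0.0009, 0.0003, 0.0046]
```

```bash
python3 -m jog '[-0.0014,0.002,0.015,0,0,0.004, -0.0014,0.002,0.03,0,0,0.004, -0.0014,0.002,0.037,0,0,0.004, -0.0014,0.002,0.039,0,0,0.004, -0.0014,0.002,0.039,0,0,0.004]'; python3 -m jog '[0,0,0,0,0,0, 0,0,0,0,0,0, 0,0,0,0,0,0, 0,0,0,0,0,0]' -1 40; python3 -m jog '[0,0,-0.01,0,0,0, 0,0,-0.04,0,0,0, 0,0,-0.08,0,0,0, 0,0,-0.12,0,0,0, 0,0,-0.14,0,0,0, 0,0,-0.14,0,0,0]'; python3 plan.py 581.6 71.8 190 -4.1
```

```text
time: 17.73
tool_pos: [477.3, -427.8, 52.7]
tcp_rot: [179.9, -0.0, -11.6]
ft_force: [-0.5, -0.9, 0.2]
finger_gap: 85.1
grip_force: 0.0
time: 18.23
tool_pos: [477.2, -427.9, 52.7]
tcp_rot: [179.9, -0.0, -11.6]
ft_force: [-0.1, -0.2, -1.6]
finger_gap: 17.3
grip_force: 45.8
time: 18.98
tool_pos: [477.9, -428.3, 194.5]
tcp_rot: [179.8, -0.2, -11.6]
ft_force: [0.1, -1.0, -2.2]
finger_gap: 17.4
grip_force: 45.8
now [ 477.9 -428.3  194.5] [179.8   -0.2  -11.58] j [-46.  15.  81.  -0.  84.  55.] t 18.98 gap 17.4
[0.0011, -0.5107, 0.0027] [0.0037, -0.0032, -0.1306]
```

```bash
python3 -m jog '[0,-0.04,-0.005,0,0,-0.02, 0,-0.1,-0.005,0,0,-0.04, 0,-0.16,-0.005,0,0,-0.06, 0,-0.22,-0.005,0,0,-0.08, 0,-0.28,-0.005,0,0,-0.1, 0,-0.34,-0.005,0,0,-0.12, 0,-0.4,-0.005,0,0,-0.13, 0.001,-0.45,-0.005,0,0,-0.1306]'; python3 plan.py 581.6 71.8 110 -4.1
```

```text
time: 19.98
tool_pos: [567.3, 15.5, 194.2]
tcp_rot: [179.9, 0.2, -4.0]
ft_force: [1.4, -0.1, -1.7]
finger_gap: 17.3
grip_force: 45.7
now [567.3  15.5 194.2] [179.91   0.19  -4.05] j [-4.  4. 93. -0. 83. 91.] t 19.98 gap 17.3
[0.0106, -0.0573, 0.084] [0.0015, 0.0033, 0.0009]
```

```bash
python3 -m jog '[0.004,-0.025,0,0,0,0, 0.0095,-0.05,0,0,0,0, 0.0106,-0.0573,0.02,0,0,0, 0.0106,-0.0573,0.05,0,0,0, 0.0106,-0.0573,0.075,0,0,0, 0.0106,-0.0573,0.084,0,0,0, 0.0106,-0.0573,0.084,0,0,0]'; python3 plan.py 581.6 71.8 85 -4.1;python3 - <<'E'
from bench import r
from v import *
for n in("top","side"):
    p=r.snapshot(n); W=world(p); z=W[...,2]
    cv2.imwrite(f"pics/{n}6.png",p["pixels"][:,:,::-1])
    m=mask(p,"red")&(z>85)&(z<190)&(abs(W[...,0]-581)<80)&(abs(W[...,1]-72)<70)
    q=W[m]; print(n,len(q),rect(q[:,:2]),np.round(np.percentile(q[:,2],[5,50,95]),1), np.round([q.min(0),q.max(0)],1).tolist())
E
```

```text
time: 20.85
tool_pos: [581.9, 68.8, 111.0]
tcp_rot: [179.9, 0.2, -4.1]
ft_force: [-1.2, 0.4, -2.3]
finger_gap: 17.1
grip_force: 45.6
now [581.9  68.8 111. ] [ 1.7988e+02  1.6000e-01 -4.1400e+00] j [ 2. 11. 95. -0. 75. 96.] t 20.85 gap 17.1
[-0.0005, -0.003, 0.026] [0.0021, 0.0027, -0.0006]
top 338 [580.8  55.2 118.   46.4  -1.6] [ 98.2 104.6 108.1] [[521.6, 31.7, 85.1], [640.2, 79.7, 177.2]]
side 702 [581.4  71.3 118.6  60.2  -3.7] [ 89.  105.  108.4] [[521.5, 38.3, 85.2], [641.5, 104.7, 125.2]]
```

View pics/side6.png

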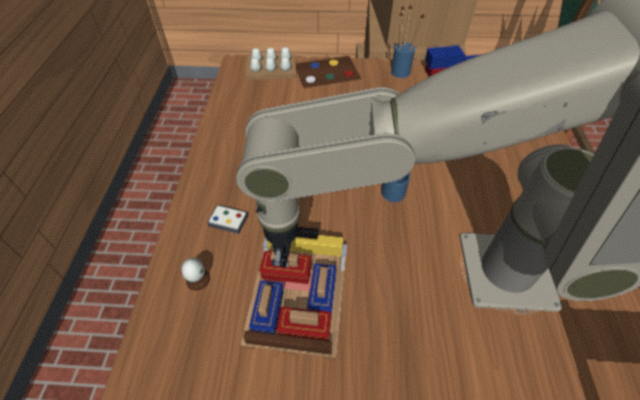

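The red box is squarely over footprint d at (285,265), about 3 mm short in +y. I correct that and lower it.

```bash
python3 -m jog '[-0.0004,-0.0027,0,0,0,0, -0.0004,-0.0027,0.008,0,0,0, -0.0004,-0.0027,0.016,0,0,0, -0.0004,-0.0027,0.022,0,0,0, -0.0004,-0.0027,0.025,0,0,0, -0.0004,-0.0027,0.025,0,0,0, -0.0004,-0.0027,0.025,0,0,0]';  python3 plan.py 581.6 71.6 82 -4.1
```

```text
time: 21.82
tool_pos: [583.3, 72.0, 88.1]
tcp_rot: [179.9, -0.1, -4.1]
ft_force: [-0.3, 0.4, -2.0]
finger_gap: 17.5
grip_force: 45.7
now [583.3  72.   88.1] [ 1.7991e+02 -5.0000e-02 -4.1000e+00] j [ 2. 12. 96. -0. 72. 96.] t 21.82 gap 17.5
[-0.0016, 0.0005, 0.0061] [0.0016, -0.0009, -0.0001]
```

```bash
python3 -m jog '[-0.0012,0,0.002,0,0,0, -0.0012,0,0.004,0,0,0, -0.0012,0,0.005,0,0,0, -0.0012,0,0.005,0,0,0]';  python3 -m jog '[0,0,0.001,0,0,0, 0,0,0.001,0,0,0]'; python3 plan.py 581.6 71.6 82 -4.1
```

```text
time: 22.32
tool_pos: [581.8, 72.1, 82.8]
tcp_rot: [179.9, -0.0, -4.1]
ft_force: [-0.6, -0.4, -2.9]
finger_gap: 17.4
grip_force: 45.7
time: 22.58
tool_pos: [582.1, 72.0, 82.6]
tcp_rot: [179.9, -0.1, -4.1]
ft_force: [-3.8, -0.9, 4.9]
finger_gap: 16.9
grip_force: 46.6
now [582.1  72.   82.6] [ 1.799e+02 -5.000e-02 -4.100e+00] j [ 2. 12. 96. -0. 72. 96.] t 22.57 gap 16.9
[-0.0004, 0.0005, 0.0006] [0.0017, -0.0009, 0.0]
```

```bash
python3 -m jog '[0,0,0,0,0,0, 0,0,0,0,0,0, 0,0,0,0,0,0, 0,0,-0.02,0,0,0, 0,0,-0.05,0,0,0, 0,0,-0.08,0,0,0, 0,0,-0.1,0,0,0, 0,0,-0.1,0,0,0]' 1; python3 plan.py 542.5 -26.2 182 -4.1;python3 - <<'E'
from bench import r
from v import *
for n in("top","side"):
    p=r.snapshot(n); W=world(p); z=W[...,2]
    m=mask(p,"red")&(z>70)&(z<83)&(abs(W[...,0]-581)<80)&(abs(W[...,1]-72)<70)
    q=W[m]; print(n,len(q),rect(q[:,:2]))
E
```

```text
time: 23.58
tool_pos: [583.3, 72.3, 184.6]
tcp_rot: [179.9, -0.3, -4.1]
ft_force: [-0.3, -1.3, -0.1]
finger_gap: 85.2
grip_force: 0.0
now [583.3  72.3 184.6] [179.94  -0.28  -4.1 ] j [ 2.  7. 91. -0. 82. 96.] t 23.57 gap 85.2
[-0.0336, 0.1012, 0.0026] [0.0011, -0.0049, -0.0]
top 396 [581.8  71.7 117.1  58.6  -4.2]
side 576 [580.6  73.7 118.2  58.8  -4. ]
```

Red is on its footprint. Now the clamp.

```bash
python3 -m jog '[-0.012,0.035,0,0,0,0, -0.025,0.075,0,0,0,0, -0.0336,0.1,0,0,0,0, -0.0336,0.1012,0.025,0,0,0, -0.0336,0.1012,0.05,0,0,0, -0.0336,0.1012,0.062,0,0,0, -0.0336,0.1012,0.062,0,0,0]'; python3 plan.py 542.5 -26.2 87 -4.1;python3 - <<'E'
from bench import r
import cv2
p=r.snapshot("top"); cv2.imwrite("pics/top7.png",cv2.resize(p["pixels"][120:300,120:320,::-1],None,fx=3,fy=3))
E
```

```text
time: 24.55
tool_pos: [539.7, -26.1, 118.2]
tcp_rot: [179.9, 0.2, -4.1]
ft_force: [-0.8, 0.8, 1.2]
finger_gap: 85.4
grip_force: 0.0
now [539.7 -26.1 118.2] [179.92   0.18  -4.09] j [ -8.   3. 102.  -0.  75.  86.] t 24.55 gap 85.4
[0.0029, -0.0001, 0.0311] [0.0014, 0.0032, 0.0001]
```

View pics/top7.png

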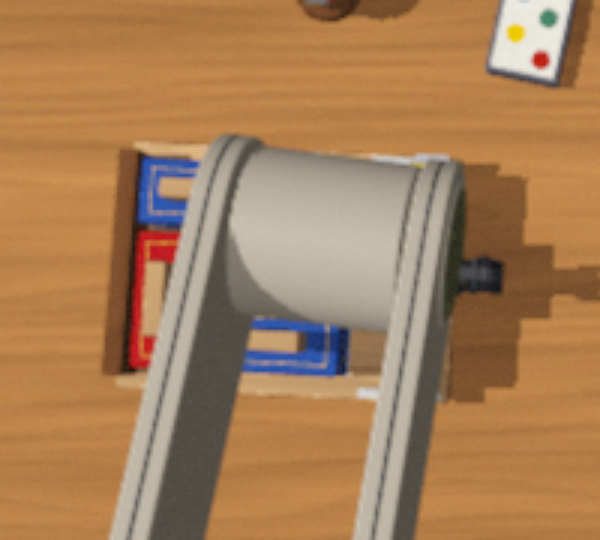

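The arm hides the clamp in this view, and boxes a, b and c are neatly aligned. I descend and grip.

```bash
python3 -m jog '[0.002,0,0.01,0,0,0, 0.0029,0,0.022,0,0,0, 0.0029,0,0.03,0,0,0, 0.0029,0,0.031,0,0,0, 0.0029,0,0.031,0,0,0]'; python3 -m jog '[0,0,0,0,0,0, 0,0,0,0,0,0, 0,0,0,0,0,0, 0,0,0,0,0,0]' -1 40; python3 plan.py 542.5 -26.2 87 -4.1 546.5 29.7 87 -4.1
```

```text
time: 25.22
tool_pos: [544.0, -26.6, 89.0]
tcp_rot: [179.9, -0.0, -4.1]
ft_force: [0.4, -0.4, 0.4]
finger_gap: 85.5
grip_force: 0.0
time: 25.72
tool_pos: [544.1, -26.7, 89.2]
tcp_rot: [179.9, -0.0, -4.1]
ft_force: [-1.6, -0.4, -0.5]
finger_gap: 15.4
grip_force: 39.6
now [544.1 -26.7  89.2] [ 1.799e+02 -4.000e-02 -4.100e+00] j [ -8.   6. 103.  -0.  72.  86.] t 25.73 gap 15.4
[-0.0016, -0.0004, 0.0022] [0.0017, -0.0007, -0.0]
[-0.0016, -0.0564, 0.0022] [0.0017, -0.0007, -0.0]
```

Gripped. Pull along tool -y (pallet +y), slowly near the end.

```bash
python3 -m jog '[0,-0.008,0,0,0,0, 0,-0.018,0,0,0,0, 0,-0.027,0,0,0,0, 0,-0.035,0,0,0,0, 0,-0.041,0,0,0,0, 0,-0.045,0,0,0,0, 0,-0.048,0,0,0,0, 0,-0.05,0,0,0,0]'; python3 -m jog '[0,-0.002,0,0,0,0, 0,-0.004,0,0,0,0, 0,-0.006,0,0,0,0, 0,-0.006,0,0,0,0]'; python3 plan.py 546.5 29.7 89 -4.1
```

```text
time: 26.72
tool_pos: [547.6, 24.0, 89.2]
tcp_rot: [179.9, -0.0, -4.1]
ft_force: [-3.7, -3.0, 6.9]
finger_gap: 15.2
grip_force: 40.8
time: 27.22
tool_pos: [547.9, 28.5, 89.2]
tcp_rot: [179.8, -0.0, -4.1]
ft_force: [-4.2, -8.5, 6.1]
finger_gap: 15.5
grip_force: 40.9
now [547.9  28.5  89.2] [ 1.7978e+02 -2.0000e-02 -4.0900e+00] j [ -2.   6. 102.  -0.  72.  92.] t 27.23 gap 15.5
[-0.0015, -0.0011, 0.0002] [0.0038, -0.0004, 0.0001]
```

```bash
python3 -m jog '[0,-0.001,0,0,0,0, 0,-0.0015,0,0,0,0, 0,-0.0015,0,0,0,0]'; python3 -m jog '[0,-0.001,0,0,0,0, 0,-0.0015,0,0,0,0, 0,-0.0015,0,0,0,0]'
```

```text
time: 27.6
tool_pos: [547.9, 28.6, 89.2]
tcp_rot: [179.7, -0.0, -4.1]
ft_force: [-5.1, -16.2, 6.9]
finger_gap: 15.2
grip_force: 41.0
time: 27.98
tool_pos: [547.9, 28.6, 89.2]
tcp_rot: [179.5, -0.0, -4.2]
ft_force: [-5.1, -22.6, 7.1]
finger_gap: 15.3
grip_force: 41.3
```

Hard stop reached. I relax most of the push, open a little so the fingers clear the red grip, then lift.

```bash
python3 -m jog '[0,0.0015,0,0,0,0, 0,0.0028,0,0,0,0, 0,0.0028,0,0,0,0]'; python3 -m jog '[0,0.0028,0,0,0,0, 0,0,0,0,0,0, 0,0,0,0,0,0, 0,0,0,0,0,0]' -0.36 ; python3 plan.py 547 28.6 89 -4.1
```

```text
time: 28.35
tool_pos: [547.9, 28.5, 89.2]
tcp_rot: [179.8, -0.0, -4.1]
ft_force: [-3.7, -9.7, 5.9]
finger_gap: 15.3
grip_force: 41.1
time: 28.85
tool_pos: [548.0, 29.8, 88.8]
tcp_rot: [179.9, -0.0, -4.1]
ft_force: [-0.1, -0.4, 0.1]
finger_gap: 27.5
grip_force: 0.0
now [548.   29.8  88.8] [ 1.7992e+02 -2.0000e-02 -4.0800e+00] j [ -2.   6. 102.  -0.  72.  92.] t 28.85 gap 27.5
[-0.0009, 0.0013, -0.0002] [0.0014, -0.0004, 0.0004]
```

```bash
python3 -m jog '[0,0.001,-0.008,0,0,0, 0,0.001,-0.025,0,0,0, 0,0.001,-0.05,0,0,0, 0,0.001,-0.08,0,0,0, 0,0.001,-0.12,0,0,0, 0,0.05,-0.13,0,0,0, 0,0.1,-0.13,0,0,0, 0,0.15,-0.13,0,0,0]'; python3 -m jog '[0,0.05,0,0,0,0, 0,0.1,0,0,0,0, 0,0.15,0,0,0,0, 0,0.2,0,0,0,0, 0,0.2,0,0,0,0]'; python3 - <<'E'
from bench import r
from v import *
pos={}
for n in("top","side"):
    p=r.snapshot(n); W=world(p); z=W[...,2]
    cv2.imwrite(f"pics/{n}8.png",cv2.resize(p["pixels"][120:300,120:420,::-1],None,fx=2.6,fy=2.6) if n=="top" else p["pixels"][:,:,::-1])
    for c,x,y in(("blue",619,165),("blue",489,110),("red",581,72),("red",527,201),("yellow",547,34)):
        m=mask(p,c)&(z>70)&(z<86)&(abs(W[...,0]-x)<(62 if c=="blue" else 110))&(abs(W[...,1]-y)<(100 if c=="blue" else 48))
        q=W[m]; print(n,c,len(q),rect(q[:,:2]),np.round(np.percentile(q[:,2],[5,50,95]),1))
E
```

```text
time: 29.85
tool_pos: [537.6, -121.5, 221.4]
tcp_rot: [179.9, -0.2, -4.1]
ft_force: [1.3, 0.7, 0.2]
finger_gap: 27.5
grip_force: 0.0
time: 30.48
tool_pos: [522.1, -323.2, 220.8]
tcp_rot: [179.8, -0.1, -4.3]
ft_force: [0.6, 0.4, -0.1]
finger_gap: 27.6
grip_force: 0.0
top blue 442 [619.  164.5 119.5  56.2  84.6] [73.1 76.2 79.5]
top blue 438 [490.1 114.2 116.2  54.1  86. ] [73.  76.1 79.4]
top red 479 [582.3  77.6 117.5  57.1  -3.8] [72.7 76.2 79.4]
top red 542 [527.1 199.9 118.1  58.9  -5.7] [72.7 76.2 79.6]
top yellow 703 [546.8  34.  196.7  32.7  -4.1] [75.  79.4 82.7]
side blue 398 [617.3 166.5 119.6  54.7  85.6] [72.2 75.6 78.5]
side blue 295 [490.1 115.4 112.8  53.6  85.9] [73.5 76.  78.6]
side red 536 [580.9  78.8 118.8  55.6  -4.4] [72.5 75.6 78.7]
side red 710 [526.4 201.  119.4  58.7  -3.6] [72.6 75.5 78.7]
side yellow 1 [570.9  47.    0.    0.    0. ] [80.5 80.5 80.5]
```

View pics/top8.png

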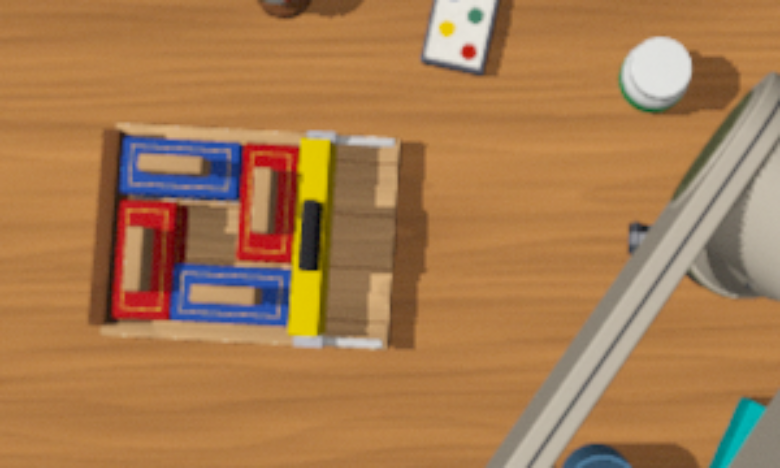

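View pics/side8.png

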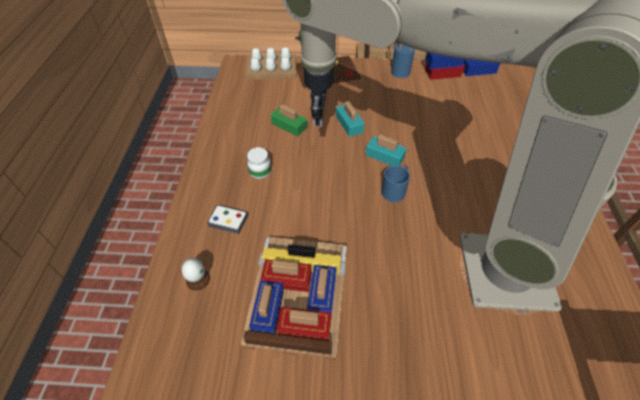

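The final views show a complete pinwheel in the pallet, with the yellow bar snug against it after about 56 mm of travel. The bystanders have not moved.

```bash
python3 -c "
from bench import r
print(r.hand_in())"
```

```text
the job is handed in; nothing more can be done
None
```

The job is handed in: all three boxes stand upright and square on footprints of their own colour, the clamp bar is at its hard stop and released, and nothing else on the bench was disturbed (about 31 s of the 72 s used; no verdict came back).

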